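Clamp a drive home in the test fixture

TASK

Take the bare metal drive out of the rack and stand it, plug end down as it is now, in the well of the drive test fixture so that it rests on the sprung plug, and let go of it; the well block is bolted down only near its nominal place, so feel for the slot. Then throw the toggle clamp's handle over from open until it lies on its stop, past dead centre, so that the clamp presses the drive fully home and stays locked, and take your hand away. Ease the drive in and the handle over without forcing either, and leave everything else where it is.

Things in the scene. Friction and masses are not known exactly. Their poses are not given: they have to be found in the camera images.
- drive_mid (a point): Centre, half-way up, of the bare 2.5-inch drive: aluminium slab 15 mm thick (its x), 70 mm wide (y), 100 mm tall (z, up), 140 to 280 g, paper label on one broad face, green circuit board on the other. It stands plug end down in one of the rack's three slots, underside 10 mm above the table; the tallest and only metal thing in the rack. The plug is symmetrical: either broad face may look forward.
- rack: Fixed grey plastic rack block, 165 mm long (its x), 100 mm wide (its y), 35 mm high, with three slots 18 x 73 mm, 25 mm deep, at -50, 0 and +50 mm along its x; the slots' long side runs along its y. Origin: centre of the underside, on the table.
- blank_a_mid (a point): Centre of a black plastic filler blank standing in a rack slot, 15 x 70 x 70 mm (thickness x, width y, height z); the point is 35 mm above its underside. Leave it in the rack.
- blank_b_mid (a point): A second filler blank like the first, in another slot. Leave it in the rack.
- fixture: The drive test fixture, fixed to the table. Origin: underside of its aluminium base plate, right under the well's centre; z up. The plate is 110 mm in x, 250 mm in y (from -70 to +180), 12 mm thick. The black well block, 50 x 100 mm (x, y), rises to z = 62. A riser 50 mm wide in x, from y = +81 to +165, reaches to z = 102 and carries the toggle clamp (cheek plates to 136).
- well_mouth (a point): Nominal centre of the well's slot at the block's top, 62 mm above the table; axes of the fixture. The block is bolted through slotted ears: the true slot may sit up to 3.5 mm off this point along x and along y (not turned), which no reading tells. Slot 16.5 mm (x) by 71.5 mm (y) with a 45-degree lead-in 6.5 mm wide and deep all round. Keep the force of drive on block under about 20 N.
- plug_top (a point): Nominal centre of the top of the free sprung plug (36 x 10 mm, y by x) deep in the slot (it shifts with the well block), 28 mm above the table. A drive let go here rests with its underside at 28 mm, its centre at 78. Pressing it down takes about 5 N at first, 12 N at the end; after 8 mm it sits on ledges, fully home: underside 20, centre 70 mm. Let go, it springs back: only the clamp keeps it home.
- handle_hinge (a point): Hinge of the toggle clamp's handle, at x = 0, y = +142.5, z = 122 mm in the fixture's frame (whose axes it has); the handle swings in the fixture's y-z plane about the x axis through this point. The clamp arm has its own hinge 42.5 mm nearer the well at the same height; a short link joins the two (a four-bar toggle).
- clamp_pad (a point): Centre of the flat face of the clamp's sprung rubber tip, 20 mm across, at the end of the goose-necked steel clamp arm (100 mm long). Open, the arm stands about upright beside the well with the tip pointing towards the well side, 70 mm or more from the well's centre and over 200 mm up. As the handle closes the arm swings down and the tip presses on the middle of the drive's top edge.
- handle_grip (a point): Middle of the place to hold or push the clamp's handle, on its centre line, 105 mm from its hinge. The rubber grip is 18 x 18 mm in section and runs from 40 to 130 mm from the hinge. The axes turn with the handle: y points along it, away from the hinge; x is the fixture's x (hinge axis).
- handle (a joint): Toggle handle's angle (rad): 0 open, dead centre 1.07, firm rubber stop 1.10 (1.085 to 1.11 at rest); starts at 0 to 0.06. Elevation above the fixture's +y direction = 1.15 minus this, so it swings over, away from the well, to 0.05 above level. Stays where left up to 0.75; from there to dead centre it takes some 10 N at the grip and springs back if let go; then it eases and stops sharply. Past 25 N it is being forced.
- screwdriver: Screwdriver lying on the table, 180 mm long along its x, black handle 26 mm thick. Bystander; origin at its middle on the table.
- screw_bowl: Small round steel bowl, 90 mm across, 35 mm high. Bystander; origin under its centre.
- cooler: Processor cooler with fan on top, 92 x 92 x 56 mm. Bystander; origin under its centre.
- power_brick: Black power adapter, 110 x 48 x 30 mm (long along its x). Bystander; origin under its centre.
- big_drive: 3.5-inch drive lying flat, 147 x 102 x 26 mm (long along its x). Bystander; origin under its centre.
- pliers: Small pliers lying flat, about 155 mm long along their x, 15 mm high. Bystander; origin near their middle, on the table.
Mind the look-alikes: they are no part of the job. What is shaped like the part that bears blank_a_mid but blue is not meant. What is shaped like the part that bears drive_mid but purple is not meant.

How it is judged:
On the way, in this order (a step that is already met when the one before it is completed fails the run):
1. the drive stands upright in the well, let go, resting on the sprung plug, with the clamp still open (horizontal distance between drive_mid and well_mouth below 0.0075 m and angle between drive_mid's own z axis and vertical below 0.05 rad and angle between the x axis of drive_mid and the x axis of fixture, either way round below 0.06 rad and contact force between each of the fingers, the arm and drive below 0.3 N and z of drive_mid in the frame of fixture between 0.075 and 0.0805 m and value of joint handle below 0.3 rad), for 0.2 s.
2. the handle is on its stop and the drive is fully home (horizontal distance between drive_mid and well_mouth below 0.0075 m and angle between drive_mid's own z axis and vertical below 0.05 rad and angle between the x axis of drive_mid and the x axis of fixture, either way round below 0.06 rad and z of drive_mid in the frame of fixture between 0.067 and 0.0722 m and value of joint handle above 1.085 rad), for 0.2 s.
At the end, for the whole second after the job is handed in: The drive stands let go in the well (centre within 7.5 mm of the nominal slot centre, tilt under 0.05 rad, square within 0.06 rad), fully home (its centre 67 to 72.2 mm above the fixture's underside; 70 is exact), the handle lies on its stop (over 1.085 rad), all at rest (all of step 2 and contact force between each of the fingers, the arm and drive below 0.3 N and velocity of joint handle below 0.05 rad/s and linear speed of drive below 0.01 m/s); the robot touches nothing.
It fails at once if the drive is forced against the well block (over 30 N) (contact force between drive and well above 30 N).
It fails at once if the handle is forced hard into its stop (over 1.12 rad, some 35 N at the grip) (value of joint handle above 1.12 rad).
It fails at once if a bystander is moved by more than 20 mm (distance of any of blank_a_mid, blank_b_mid, screwdriver, screw_bowl, cooler, power_brick, big_drive, pliers from where it was at the start of the episode above 0.02 m).
It also fails if it takes over 72 s, if anything falls off the work surface, if the arm or the gripper's body presses on something with over 40 N, if the wrist force passes 120 N, or if a joint passes its speed limit or range.

ROBOT

A 6-joint arm with a two-finger parallel gripper is mounted at the origin on the work surface. World frame = base frame: x ahead of the robot, y to its left, z up, the work surface at z = 0. Lengths are in m, angles in rad, forces in N, time in s.
With the tool pointing down it reaches from about 0.35 to 0.975 m from the base axis. Payload 4.9 kg.
Tool frame: the origin (TCP) lies between the finger pads; the fingertips stand 19 mm ahead of it and the grasp point (between the pads) is the TCP; z points along the fingers, y is the direction in which the jaws open and shut (so a half turn about z gives the same grasp; the last joint's range is limited). The gripper opens to 85 mm and grips with 20 to 120 N. Pads are 22 mm wide; open, the fingers measure 114 mm over their backs; the gripper's body (76 mm by 85 mm) begins 54 mm behind the grasp point. The pads swing forward as they close: fully open they stand 13 mm farther back than shut.
Start: joints at [1.212, 0.053, 1.613, -0, 1.476, -0.119], TCP at [0.148, 0.607, 0.25] pointing down, gripper open.
Joint ranges: [-3.01, 3.01], [-1.01, 2.22], [0.06, 2.58], [-1.02, 4.17], [0.09, 2.62], [-3.14, 3.14]. Speed limits (rad/s): [2.57, 2.57, 3.14, 3.14, 3.14, 3.14].

INTERFACE

Orientations are given as a unit quaternion [w, x, y, z].
In Python, from plant import state, grab_frame, calibration, job_done gives the robot as it stands. The module is installed in compiled form; this text tells all that it offers.
- The arm moves only by the tool servo_tool, never from a script. Its argument "deltas" is a list that holds one entry, the list of rows, each a list of 5 numbers: the finger opening in mm, from 0 to 85.4, then the shift along the world's x, y, z in mm, then the turn about the world's z in units of 6 degrees (1.0 is 6 degrees). A call has 1 to 5 rows; each row is the pose to reach, as a shift and turn from the pose commanded when the call began; what a row does not reach only later rows make up. A row lasts 1/8 s, in which the tool goes at most 62.5 mm and 10.7 degrees, less where a joint would pass 70% of its speed; a pose out of reach is approached as far as the arm can. A call with a gripper value outside its range is refused whole. The fingers move at their own pace and stop on an object; the grip force is fixed at half the most. Time passes only in rows, so rows that repeat a pose let the fingers close. It gives the time, the measured TCP pose, the force and the opening at its end, in the units of the state.
- state(): the state, without advancing time (a new reading comes with each control period).
- grab_frame(name): name is "scene" or "side" or "wrist"; returns the picture (400x640x3 uint8, red, green, blue); there is no depth.
- calibration(name): a dict with "intrinsics" (3x3 intrinsics, pixels), "world_from_camera" (4x4, takes a point from camera to world coordinates). Camera axes: x right, y down, z forward; pixel columns grow to the right and rows downward; lengths in m; the calibration is good to about 2 mm. A picture is of the moment at which its call begins: read the wrist's pose just before it. calibration takes no time and is no camera call; for the wrist camera it gives the pose at the moment of the call.
- job_done(): hands the job in, once; it reports no verdict.
The state is a dict: "time": time; "joint_pos": joint angles; "joint_vel": joint speeds; "joint_efforts": joint torques, N m; "tool_pos": TCP position; "tool_rot": TCP orientation; "contact_force": force on the tool from outside, world axes, zero at the start; "ft_torque": the same for the moment, N m; "gripper_width": opening from 0.0 (shut) to 1.0 (fully open).
Only numpy, scipy, OpenCV 4.12 (cv2) and the standard library are available. Lean on these libraries where they do the work, as an engineer would, in place of code of your own. Each camera call takes 0.05 s, during which the arm holds its last target.

## Working session

There is one attempt and no reset: what is moved stays moved. The work goes in short steps, Python scripts to look and compute and a tool call to move; the robot and the scene stay as the last step left them, time stands still between calls to the robot, and variables do not carry over. Pictures are saved under pics/ and viewed, and the job is handed in when it is done.

Besides the shell and the picture viewer there is one more tool, called after "Call:" by a JSON object that holds its "api" and its "payload", one argument or row to a line. servo_tool: Moves the arm, as the interface text tells. Its arguments: {"type":"object","properties":{"deltas":{"type":"array","items":{"type":"array","items":{"type":"array","items":{"type":"number"}}}}},"required":["deltas"]}

```bash
mkdir -p pics; python3 - <<'E'
from plant import *
import cv2
s=state();print(s)
for n in("scene","side","wrist"):
    c=calibration(n);print(n,c)
    cv2.imwrite(f"pics/{n}0.png",grab_frame(n)[:,:,::-1])
E
```

```text
{'time': 0.0, 'joint_pos': array([ 1.21200485e+00,  5.33457779e-02,  1.61432352e+00, -1.44005733e-06,
        1.47598665e+00, -1.19006851e-01]), 'joint_vel': array([ 0.0006451 , -0.00145552, -0.00051477, -0.00040615, -0.00157437,
        0.00048661]), 'joint_efforts': array([-1.51933324e-03, -3.93684769e+01, -3.70173883e+01, -2.14125048e-04,
        7.07063780e-03,  2.66836835e-06]), 'tool_pos': array([0.14822777, 0.60655793, 0.24905221]), 'tool_rot': array([-2.43425995e-04,  1.19605163e-01,  9.92821001e-01, -1.00251863e-03]), 'contact_force': array([-0.23220068, -0.50910021, -0.72564784]), 'ft_torque': array([-0.01686193, -0.01653306,  0.0071507 ]), 'gripper_width': 1.0037161268899863}
scene {'intrinsics': array([[479.31107947,   0.        , 322.16187473],
       [  0.        , 479.31107947, 198.13689956],
       [  0.        ,   0.        ,   1.        ]]), 'world_from_camera': array([[ 0.82014972,  0.46871617, -0.3281152 ,  0.97129842],
       [ 0.57209024, -0.66359872,  0.48202645, -0.63554681],
       [ 0.00819676, -0.58304536, -0.81239825,  1.26674323],
       [ 0.        ,  0.
[... 223 characters left out ...]
om_camera': array([[ 0.85046751, -0.36851947,  0.37536438,  0.11392531],
       [-0.52580948, -0.61611228,  0.5864555 , -0.68566155],
       [ 0.01514633, -0.69613149, -0.71775451,  0.98185919],
       [ 0.        ,  0.        ,  0.        ,  1.        ]])}
wrist {'intrinsics': array([[281.16696749,   0.        , 317.05890302],
       [  0.        , 281.16696749, 198.8380267 ],
       [  0.        ,   0.        ,   1.        ]]), 'world_from_camera': array([[ 0.23796004,  0.93016761,  0.27957687,  0.07715826],
       [ 0.97127234, -0.22722135, -0.07071425,  0.62484704],
       [-0.00225027,  0.28837245, -0.95751567,  0.37274176],
       [ 0.        ,  0.        ,  0.        ,  1.        ]])}
```

View pics/scene0.png

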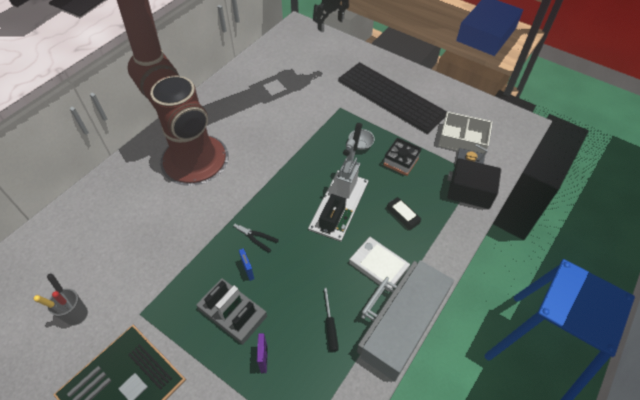

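View pics/side0.png

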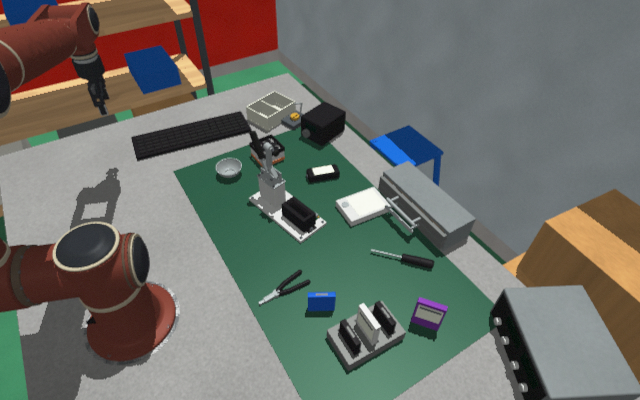

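View pics/wrist0.png

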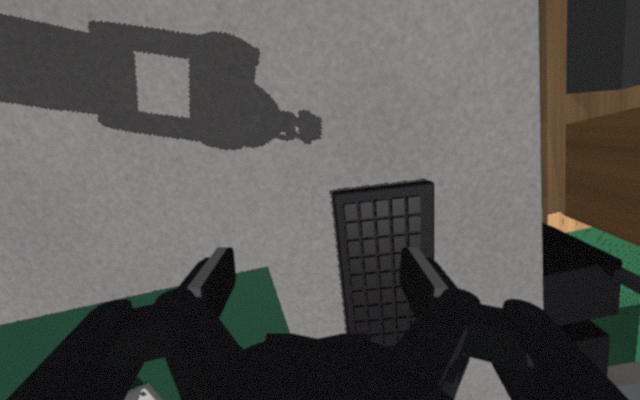

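```bash
cat > h.py <<'E'
from plant import *
import cv2, numpy as np
def ray(n,uv,c=None):
    c=c or calibration(n);K=c["intrinsics"];T=c["world_from_camera"]
    d=T[:3,:3]@np.linalg.solve(K,[uv[0],uv[1],1.]);return T[:3,3],d
def onz(n,uv,z,c=None):
    o,d=ray(n,uv,c);return o+d*(z-o[2])/d[2]
def proj(n,P,c=None):
    c=c or calibration(n);T=np.linalg.inv(c["world_from_camera"]);p=T[:3,:3]@np.asarray(P,float)+T[:3,3];q=c["intrinsics"]@p;return q[:2]/q[2]
def tri(obs):
    A=0;b=0
    for o,d in obs:
        d=d/np.linalg.norm(d);M=np.eye(3)-np.outer(d,d);A=A+M;b=b+M@o
    X=np.linalg.solve(A,b);return X,[np.linalg.norm((np.eye(3)-np.outer(d,d)/(d@d))@(X-o)) for o,d in obs]
def crop(src,dst,x0,y0,w,h,k):
    im=cv2.imread(src)[y0:y0+h,x0:x0+w];cv2.imwrite(dst,cv2.resize(im,None,fx=k,fy=k,interpolation=cv2.INTER_CUBIC))
E
python3 - <<'E'
from h import *
crop("pics/scene0.png","pics/c1.png",180,260,100,100,6)
crop("pics/scene0.png","pics/c2.png",300,110,100,140,4)
crop("pics/side0.png","pics/c3.png",310,280,110,95,6)
crop("pics/side0.png","pics/c4.png",230,110,110,140,4)
for n,uv in(("scene",(232,312)),("side",(366,335)),("scene",(334,213)),("side",(299,212))):print(n,onz(n,uv,.03))
E
```

```text
scene [ 0.48949943 -0.35407214  0.03      ]
side [ 0.47328395 -0.35650176  0.03      ]
scene [0.53437487 0.07285441 0.03      ]
side [0.53606286 0.07751577 0.03      ]
```

View pics/c1.png

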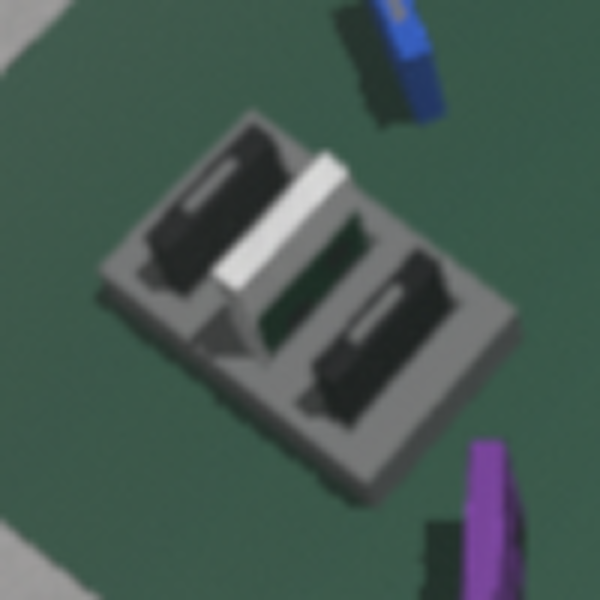

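View pics/c2.png

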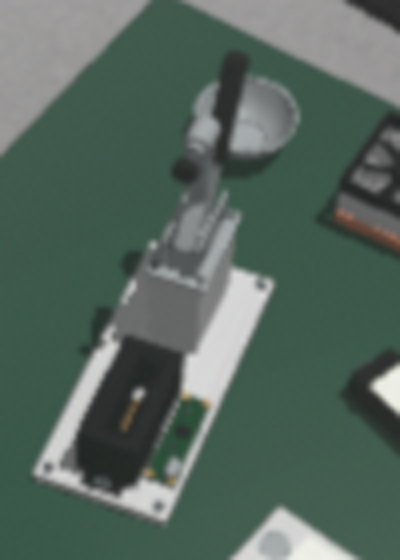

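View pics/c3.png

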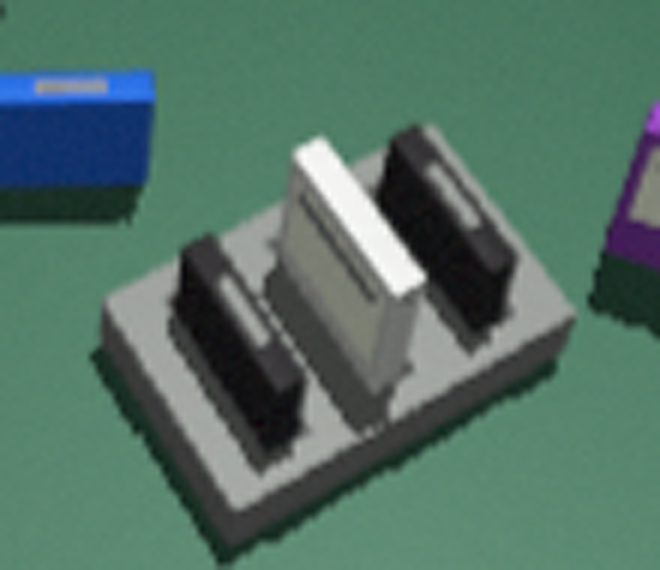

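View pics/c4.png

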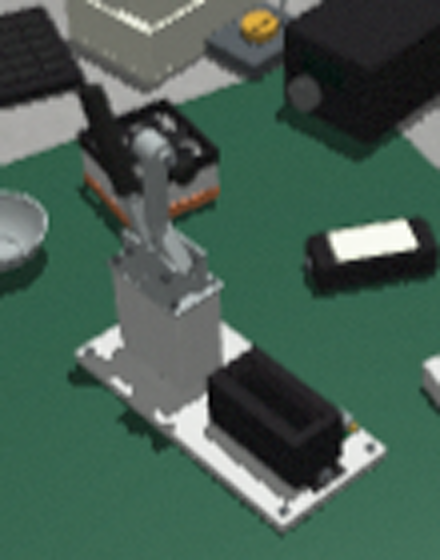

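```bash
python3 - <<'E'
from h import *
def pts(n,L,k,x0,y0,z):return np.array([onz(n,((u+.5)/k-.5+x0,(v+.5)/k-.5+y0),z) for u,v in L])
def rep(t,P):
    print(t,P[:,:2].round(4).tolist(),"mean",P[:,:2].mean(0).round(4),"sides",[np.linalg.norm(P[i]-P[i-1]).round(4) for i in range(len(P))],
     [np.degrees(np.arctan2(*(P[i]-P[i-1])[1::-1])).round(1) for i in range(len(P))])
rep("rack sc",pts("scene",[(100,270),(252,110),(520,315),(368,490)],6,180,260,.035))
rep("drive sc",pts("scene",[(325,152),(350,172),(238,292),(215,272)],6,180,260,.110))
rep("rack si",pts("side",[(103,310),(432,125),(575,315),(240,510)],6,310,280,.035))
rep("drive si",pts("side",[(293,147),(320,137),(425,275),(402,292)],6,310,280,.110))
rep("plate sc",pts("scene",[(35,473),(165,520),(272,283)],4,300,110,.012))
rep("plate si",pts("side",[(78,350),(285,522),(385,445)],4,230,110,.012))
rep("well sc",pts("scene",[(122,340),(183,355),(140,462),(80,445)],4,300,110,.062))
rep("well si",pts("side",[(210,378),(248,348),(343,407),(305,442)],4,230,110,.062))
E
```

```text
rack sc [[0.3979, -0.395], [0.4006, -0.2955], [0.5671, -0.3023], [0.5633, -0.4025]] mean [ 0.4822 -0.3488] sides [np.float64(0.1656), np.float64(0.0995), np.float64(0.1667), np.float64(0.1002)] [np.float64(177.4), np.float64(88.5), np.float64(-2.3), np.float64(-92.2)]
drive sc [[0.475, -0.313], [0.4901, -0.314], [0.4875, -0.3833], [0.4734, -0.3822]] mean [ 0.4815 -0.3481] sides [np.float64(0.0692), np.float64(0.0152), np.float64(0.0694), np.float64(0.0141)] [np.float64(88.7), np.float64(-3.6), np.float64(-92.1), np.float64(175.5)]
rack si [[0.3956, -0.3009], [0.5619, -0.3028], [0.5579, -0.402], [0.3964, -0.3967]] mean [ 0.4779 -0.3506] sides [np.float64(0.0959), np.float64(0.1663), np.float64(0.0993), np.float64(0.1616)] [np.float64(90.5), np.float64(-0.7), np.float64(-92.3), np.float64(178.1)]
drive si [[0.4737, -0.3126], [0.4854, -0.3145], [0.4847, -0.3826], [0.4731, -0.3835]] mean [ 0.4792 -0.3483] sides [np.float64(0.0709), np.float64(0.0118), np.float64(0.068), np.float64(0.0117)] [np.float64(89.5), np.float64(-9.3), np.float64(-90.6), np.float64(-175.2)]
plate sc [[0.4944, -0.0
[... 225 characters left out ...]
-0.0088], [0.5967, 0.017]] mean [0.5089 0.0801] sides [np.float64(0.2676), np.float64(0.2471), np.float64(0.1075)] [np.float64(126.5), np.float64(-77.2), np.float64(13.9)]
well sc [[0.4973, 0.1046], [0.5439, 0.12], [0.5715, 0.0196], [0.5264, 0.0062]] mean [0.5348 0.0626] sides [np.float64(0.1026), np.float64(0.0491), np.float64(0.1041), np.float64(0.0471)] [np.float64(106.5), np.float64(18.2), np.float64(-74.6), np.float64(-163.4)]
well si [[0.4941, 0.1064], [0.5345, 0.1195], [0.5652, 0.0289], [0.523, 0.0135]] mean [0.5292 0.067 ] sides [np.float64(0.0973), np.float64(0.0425), np.float64(0.0957), np.float64(0.0449)] [np.float64(107.3), np.float64(18.0), np.float64(-71.3), np.float64(-160.0)]
```

Call:
{"api": "servo_tool", "payload": {
  "deltas": [
    [[85,29,-40,30,-1.7],[85,58,-80,60,-3.4],[85,87,-120,90,-5.1],[85,116,-160,120,-6.8],[85,145,-200,150,-8.5]]
  ]
}}

```text
time: 0.78
tool_pos: [0.294, 0.4056, 0.4009]
tool_rot: [0.0, 0.538, 0.843, -0.0]
contact_force: [-0.4, -0.1, -0.3]
gripper_width: 0.995
```

Call:
{"api": "servo_tool", "payload": {
  "deltas": [
    [[85,30,-44,0,-1.7],[85,60,-88,0,-3.4],[85,90,-132,0,-5.1],[85,120,-176,0,-6.8],[85,150,-220,0,-8.5]]
  ]
}}

```text
time: 1.4
tool_pos: [0.444, 0.1855, 0.4001]
tool_rot: [-0.0, 0.848, 0.529, 0.0]
contact_force: [0.5, -0.7, -0.2]
gripper_width: 0.995
```

Call:
{"api": "servo_tool", "payload": {
  "deltas": [
    [[85,18,-24,0,-1.7],[85,36,-48,0,-3.4],[85,54,-72,0,-5.1],[85,72,-96,0,-6.8],[85,90,-120,0,-8.5]]
  ]
}}

```text
time: 2.02
tool_pos: [0.5338, 0.0662, 0.3999]
tool_rot: [-0.0, 0.994, 0.112, -0.0]
contact_force: [-0.1, -0.4, -0.2]
gripper_width: 0.999
```

Call:
{"api": "servo_tool", "payload": {
  "deltas": [
    [[85,0,0,0,-1.7],[85,0,0,0,-3.4],[85,0,0,0,-5.1],[85,0,0,0,-6.8],[85,0,0,0,-8.5]]
  ]
}}

```text
time: 2.65
tool_pos: [0.5333, 0.0671, 0.3999]
tool_rot: [0.0, 0.945, -0.326, -0.0]
contact_force: [0.7, -0.0, 0.5]
gripper_width: 0.995
```

Call:
{"api": "servo_tool", "payload": {
  "deltas": [
    [[85,0,0,0,-1.7],[85,0,0,0,-3.4],[85,0,0,0,-5.1],[85,0,0,0,-6.5],[85,0,0,0,-6.5]]
  ]
}}

```text
time: 3.28
tool_pos: [0.5333, 0.0671, 0.3999]
tool_rot: [0.0, 0.785, -0.62, -0.0]
contact_force: [0.1, -0.6, 0.4]
gripper_width: 0.992
```

```bash
python3 - <<'E'
from h import *
import pickle
s=state();print(s["tool_pos"],s["tool_rot"],s["joint_pos"],s["contact_force"])
c=calibration("wrist");im=grab_frame("wrist");cv2.imwrite("pics/w1.png",im[:,:,::-1]);pickle.dump(c,open("w1.pkl","wb"))
crop("pics/w1.png","pics/w1b.png",170,60,300,260,2.6) if 0 else None
print(c["world_from_camera"])
E
```

```text
[0.53330247 0.06710509 0.39989972] [ 1.97907760e-04  7.84553992e-01 -6.20060419e-01 -2.66120420e-04] [-1.33204822e-02 -2.00237645e-01  1.60807148e+00  1.07940435e-05
  1.73442202e+00  2.89511711e+00] [ 0.07188413 -0.57944528  0.35826655]
[[-0.9730458  -0.22039349 -0.06788655  0.55078592]
 [-0.23060834  0.93156301  0.28108745 -0.00404576]
 [ 0.00129076  0.28916617 -0.95727805  0.52344387]
 [ 0.          0.          0.          1.        ]]
```

View pics/w1.png

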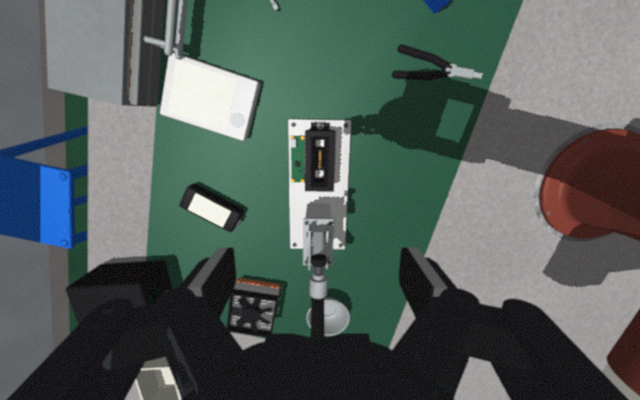

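```bash
python3 - <<'E'
from h import *
crop("pics/w1.png","pics/w1c.png",280,110,80,75,8)
crop("pics/w1.png","pics/w1d.png",270,185,90,75,8)
E
```

```text
(no output)
```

View pics/w1c.png

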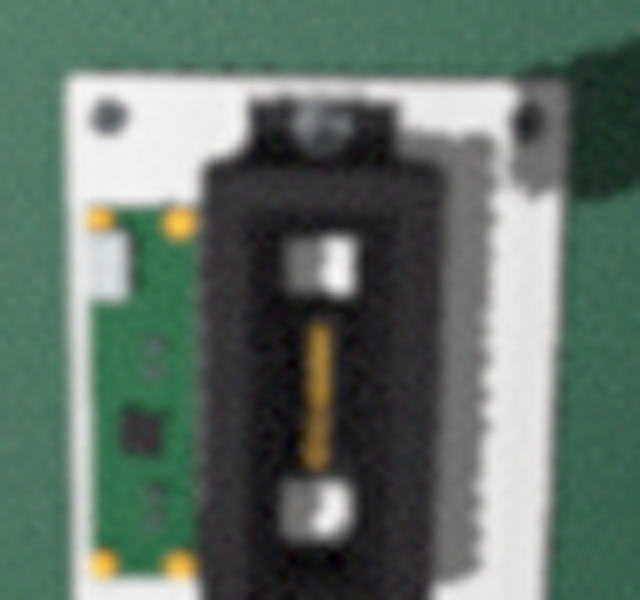

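View pics/w1d.png

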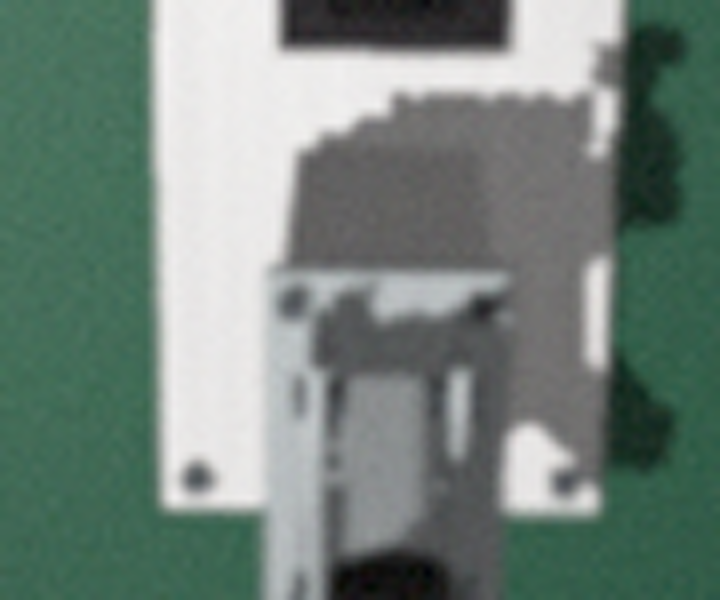

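```bash
python3 - <<'E'
from h import *
import pickle
c=pickle.load(open("w1.pkl","rb"))
def C(u,v):return ((u+.5)/8-.5+280,(v+.5)/8-.5+110)
def D(u,v):return ((u+.5)/8-.5+270,(v+.5)/8-.5+185)
P=np.array([onz("wrist",p,.012,c) for p in (C(66,76),C(568,80),D(602,516),D(162,512))])
W=np.array([onz("wrist",p,.062,c) for p in (C(203,165),C(442,165),D(510,48),D(282,48))])
def rep(t,P):
    print(t,P[:,:2].round(4).tolist(),"mean",P[:,:2].mean(0).round(4),"sides",[np.linalg.norm(P[i]-P[i-1]).round(4) for i in range(len(P))],
     [np.degrees(np.arctan2(*(P[i]-P[i-1])[1::-1])).round(1) for i in range(len(P))])
rep("plate",P);rep("well",W)
m=P[:,:2].mean(0);
for a in (12.5,13,13.5,14):
    y=np.array([-np.sin(np.radians(a)),np.cos(np.radians(a))]);print(a,"nominal",m-.055*y)
# PnP on plate for check
obj=np.array([[.055,-.07,.012],[-.055,-.07,.012],[-.055,.18,.012],[.055,.18,.012]])
ip=np.array([C(66,76),C(568,80),D(602,516),D(162,512)])
ok,r,t=cv2.solvePnP(obj,ip,c["intrinsics"],None)
R=cv2.Rodrigues(r)[0];T=c["world_from_camera"];Rw=T[:3,:3]@R;tw=T[:3,:3]@t[:,0]+T[:3,3];print("pnp",tw,np.degrees(np.arctan2(Rw[1,0],Rw[0,0])),Rw[2])
for n in("scene","side"):
  for a in(12.8,):
    y=np.array([-np.sin(np.radians(a)),np.cos(np.radians(a))]);x=np.array([y[1],-y[0]]);o=m-.055*y
    print(n,[proj(n,[*(o+px*x+py*y),.012]).round(1).tolist() for px,py in((-.055,-.07),(.055,-.07),(.055,.18),(-.055,.18))])
print("meas scene",[(35/4+300,473/4+110),(165/4+300,520/4+110),(272/4+300,283/4+110)]);print("meas side",[(285/4+230,522/4+110),(385/4+230,445/4+110),'-',(78/4+230,350/4+110)])
E
```

```text
plate [[0.598, 0.016], [0.4909, -0.0085], [0.436, 0.2358], [0.5437, 0.2602]] mean [0.5171 0.1259] sides [np.float64(0.2501), np.float64(0.1099), np.float64(0.2504), np.float64(0.1104)] [np.float64(-77.5), np.float64(-167.1), np.float64(102.7), np.float64(12.7)]
well [[0.5633, 0.0245], [0.5169, 0.0135], [0.4946, 0.1108], [0.5417, 0.1219]] mean [0.5291 0.0677] sides [np.float64(0.0998), np.float64(0.0477), np.float64(0.0998), np.float64(0.0484)] [np.float64(-77.5), np.float64(-166.7), np.float64(102.9), np.float64(13.3)]
12.5 nominal [0.52901983 0.07218592]
13 nominal [0.52948796 0.07229184]
13.5 nominal [0.52995515 0.07240185]
14 nominal [0.53042136 0.07251593]
pnp [ 5.29165225e-01  7.21215524e-02 -2.22563408e-04] 12.623256597212698 [0.00352703 0.00482663 0.99998213]
scene [[307.5, 227.4], [340.8, 239.1], [367.6, 179.0], [336.7, 169.2]]
side [[300.4, 240.1], [326.5, 220.8], [274.0, 180.7], [248.1, 196.7]]
meas scene [(308.75, 228.25), (341.25, 240.0), (368.0, 180.75)]
meas side [(301.25, 240.5), (326.25, 221.25), '-', (249.5, 197.5)]
```

Call:
{"api": "servo_tool", "payload": {
  "deltas": [
    [[60,-6,-52,0,-0.5],[60,-12,-104,-20,-1.0],[60,-18,-156,-40,-1.5],[60,-25,-208,-60,-2.0],[60,-32,-260,-80,-2.5]]
  ]
}}

```text
time: 3.95
tool_pos: [0.5009, -0.1945, 0.3197]
tool_rot: [0.0, -0.697, 0.718, -0.0]
contact_force: [-0.4, -0.6, -0.5]
gripper_width: 0.702
```

Call:
{"api": "servo_tool", "payload": {
  "deltas": [
    [[45,-7,-52,-10,0],[45,-14,-104,-20,0],[45,-21,-155,-30,0],[45,-21,-155,-30,0]]
  ]
}}

```text
time: 4.45
tool_pos: [0.4791, -0.3503, 0.2884]
tool_rot: [-0.0, -0.695, 0.719, 0.002]
contact_force: [-0.3, 0.0, -0.4]
gripper_width: 0.527
```

```bash
python3 - <<'E'
from h import *
import pickle
s=state();print(s["time"],s["tool_pos"],s["tool_rot"],s["joint_pos"],s["gripper_width"])
c=calibration("wrist");im=grab_frame("wrist");cv2.imwrite("pics/w2.png",im[:,:,::-1]);pickle.dump(c,open("w2.pkl","wb"))
crop("pics/w2.png","pics/w2c.png",250,90,150,130,5)
g=c;p=proj("wrist",[.4805,-.348,.11],c);print(p)
E
```

```text
4.45 [ 0.47905274 -0.35029715  0.28838068] [-2.69723726e-04 -6.95446157e-01  7.18576577e-01  1.50758957e-03] [-7.56557437e-01 -3.96691810e-02  1.64249949e+00 -4.02834332e-04
  1.54179882e+00  2.41776036e+00] 0.5270367114936151
[315.5859846  185.05929029]
```

View pics/w2c.png

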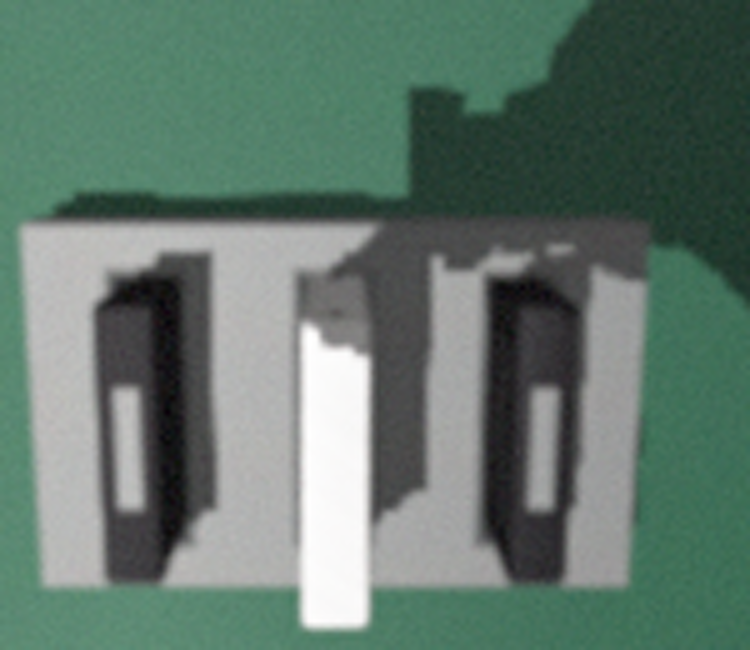

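```bash
python3 - <<'E'
from h import *
import pickle
c=pickle.load(open("w2.pkl","rb"))
def C(u,v):return ((u+.5)/5-.5+250,(v+.5)/5-.5+90)
for t,z,L in(("drive",.11,[(300,628),(371,628),(300,320),(300,293)]),("rack",.035,[(20,225),(648,225),(630,587),(42,587)])):
    P=np.array([onz("wrist",C(*p),z,c) for p in L]);print(t,P.round(4).tolist(),P.mean(0))
    print([np.degrees(np.arctan2(*(P[i]-P[i-1])[1::-1])).round(1) for i in range(4)],[np.linalg.norm(P[i]-P[i-1]).round(4) for i in range(4)])
E
```

```text
drive [[0.4886, -0.3128, 0.11], [0.4724, -0.3123, 0.11], [0.4857, -0.3828, 0.11], [0.4855, -0.3886, 0.11]] [ 0.48301845 -0.3491181   0.11      ]
[np.float64(87.7), np.float64(178.0), np.float64(-79.3), np.float64(-92.3)] [np.float64(0.0758), np.float64(0.0162), np.float64(0.0718), np.float64(0.0057)]
rack [[0.56, -0.3999, 0.035], [0.3956, -0.3944, 0.035], [0.3976, -0.2944, 0.035], [0.5637, -0.3001, 0.035]] [ 0.47922005 -0.34721072  0.035     ]
[np.float64(-92.1), np.float64(178.1), np.float64(88.9), np.float64(-2.0)] [np.float64(0.0999), np.float64(0.1645), np.float64(0.1001), np.float64(0.1662)]
```

Call:
{"api": "servo_tool", "payload": {
  "deltas": [
    [[42,0.5,2.5,-55,0],[42,0.5,2.5,-110,0],[42,0.5,2.5,-160,0],[42,0.5,2.5,-194,0],[42,0.5,2.5,-195,0]]
  ]
}}

```text
time: 5.12
tool_pos: [0.4797, -0.3425, 0.0924]
tool_rot: [-0.0, -0.697, 0.717, 0.003]
contact_force: [-0.1, 1.4, 0.4]
gripper_width: 0.493
```

Call:
{"api": "servo_tool", "payload": {
  "deltas": [
    [[10,0,0,0,0],[10,0,0,0,0],[10,0,0,0,0],[10,0,0,0,0]]
  ]
}}

```text
time: 5.62
tool_pos: [0.4817, -0.3461, 0.0982]
tool_rot: [-0.0, -0.696, 0.718, -0.001]
contact_force: [-2.5, 2.5, 5.9]
gripper_width: 0.166
```

Call:
{"api": "servo_tool", "payload": {
  "deltas": [
    [[10,0,0,0,0],[10,0,0,0,0]]
  ]
}}

```text
time: 5.88
tool_pos: [0.4817, -0.3461, 0.0981]
tool_rot: [0.0, -0.696, 0.718, -0.001]
contact_force: [-2.8, 1.7, 7.1]
gripper_width: 0.167
```

```bash
python3 - <<'E'
from h import *
s=state();print(s["time"],s["tool_pos"],s["tool_rot"],s["contact_force"],s["ft_torque"],s["gripper_width"])
cv2.imwrite("pics/s3.png",grab_frame("side")[:,:,::-1])
crop("pics/s3.png","pics/s3c.png",300,220,130,120,5)
E
```

```text
5.875 [ 0.48167509 -0.34614974  0.09812789] [ 2.75716842e-05 -6.96310341e-01  7.17739779e-01 -1.23209639e-03] [-2.81471035  1.66214918  7.10098872] [ 0.37709664  0.72822325 -0.02115841] 0.16655344653084217
```

View pics/s3c.png

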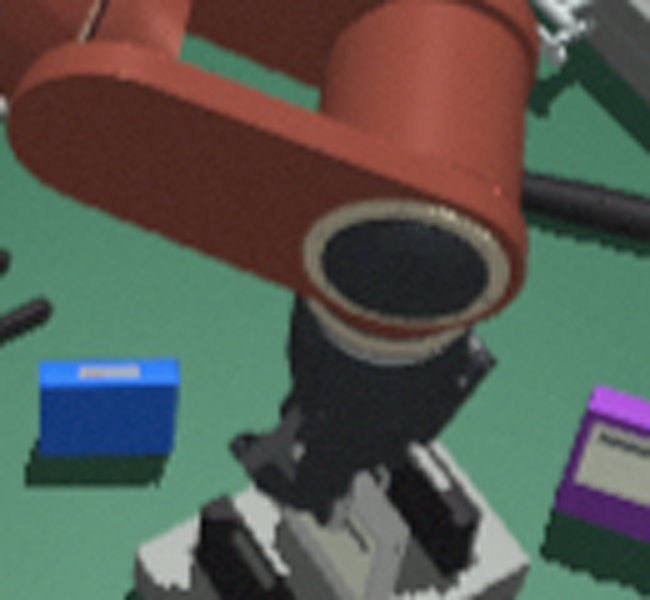

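Call:
{"api": "servo_tool", "payload": {
  "deltas": [
    [[10,0,0,20,0],[10,0,0,45,0],[10,0,0,80,0],[10,0,0,120,0],[10,0,0,125,0]]
  ]
}}

```text
time: 6.55
tool_pos: [0.4828, -0.347, 0.2258]
tool_rot: [0.0, -0.696, 0.718, -0.005]
contact_force: [-0.3, 0.1, -2.4]
gripper_width: 0.166
```

Call:
{"api": "servo_tool", "payload": {
  "deltas": [
    [[10,5,50,0,0.5],[10,12,100,0,1.0],[10,18,150,0,1.5],[10,24,200,0,2.0],[10,30,250,0,2.4]]
  ]
}}

```text
time: 7.18
tool_pos: [0.5103, -0.0936, 0.2188]
tool_rot: [0.0, 0.781, -0.624, -0.001]
contact_force: [0.8, 0.5, -2.2]
gripper_width: 0.164
```

Call:
{"api": "servo_tool", "payload": {
  "deltas": [
    [[10,6,50,0,0],[10,12,90,0,0],[10,16,120,0,0],[10,16,120,0,0]]
  ]
}}

```text
time: 7.68
tool_pos: [0.5263, 0.0264, 0.2188]
tool_rot: [0.0, 0.782, -0.624, -0.001]
contact_force: [-0.1, 0.2, -2.2]
gripper_width: 0.168
```

```bash
python3 - <<'E'
from h import *
import pickle
s=state();print(s["time"],s["tool_pos"],s["tool_rot"],s["contact_force"],s["ft_torque"],s["gripper_width"])
c=calibration("wrist");pickle.dump(c,open("w4.pkl","wb"));cv2.imwrite("pics/w4.png",grab_frame("wrist")[:,:,::-1])
cv2.imwrite("pics/s4.png",grab_frame("scene")[:,:,::-1])
cv2.imwrite("pics/d4.png",grab_frame("side")[:,:,::-1])
crop("pics/s4.png","pics/s4c.png",280,130,130,130,5)
crop("pics/d4.png","pics/d4c.png",230,110,130,130,5)
E
```

```text
7.675 [0.52627797 0.02637794 0.21884418] [ 4.06088449e-04  7.81766577e-01 -6.23570415e-01 -8.90213070e-04] [-0.14509698  0.18596396 -2.15441687] [ 0.01418514 -0.01198027 -0.02565264] 0.16826260615601846
```

View pics/w4.png

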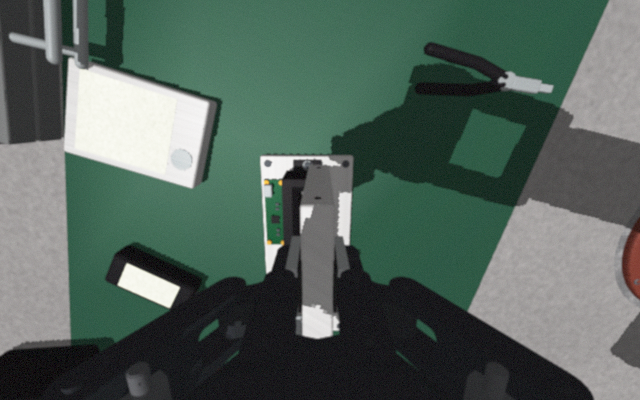

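View pics/s4c.png

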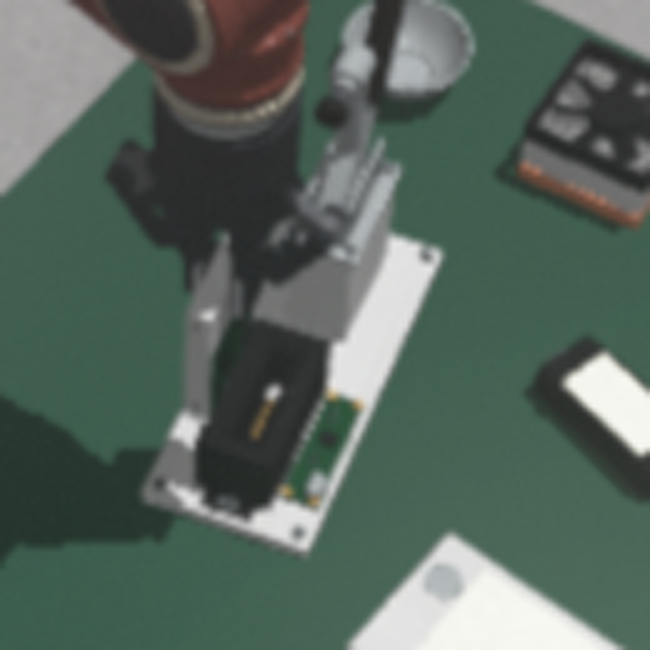

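View pics/d4c.png

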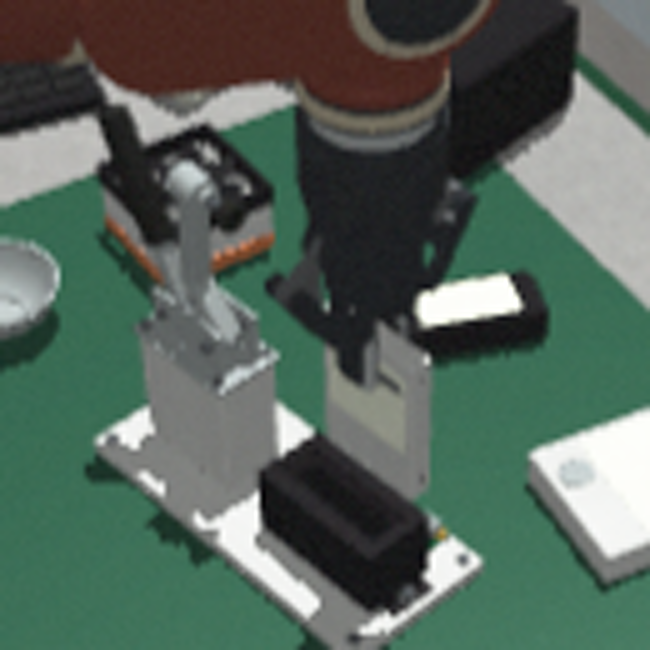

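```bash
python3 - <<'E'
from h import *
crop("pics/w4.png","pics/w4c.png",260,145,100,200,4)
E
```

```text
(no output)
```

View pics/w4c.png

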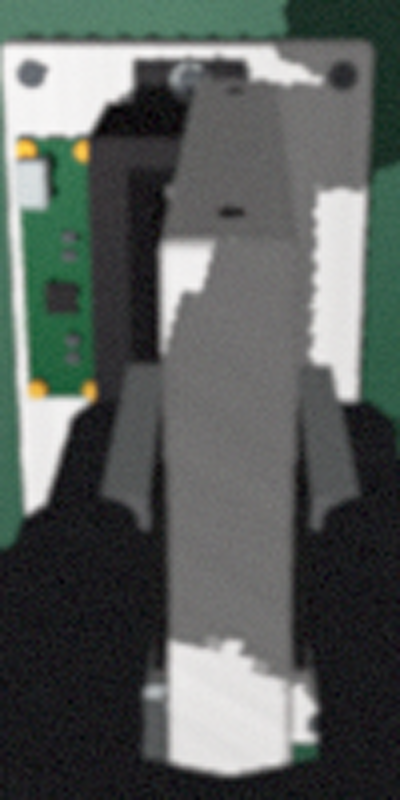

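```bash
python3 - <<'E'
from h import *
import pickle
c=pickle.load(open("w4.pkl","rb"));T=c["world_from_camera"]
C=lambda u,v:((u+.5)/4-.5+260,(v+.5)/4-.5+145)
ip=np.array([C(160,240),C(299,240),C(168,768),C(292,772),C(190,83),C(279,85)])
x,y,z=.0075,.035,.05
obj=np.array([[x,-y,z],[-x,-y,z],[x,y,z],[-x,y,z],[x,-y,-z],[-x,-y,-z]])
ok,r,t=cv2.solvePnP(obj,ip,c["intrinsics"],None)
R=T[:3,:3]@cv2.Rodrigues(r)[0];p=T[:3,:3]@t[:,0]+T[:3,3];print(p,R.round(3),np.degrees(np.arctan2(R[1,0],R[0,0])))
print(cv2.projectPoints(obj,r,t,c["intrinsics"],None)[0][:,0]-ip)
for q in((229,240),):print(onz("wrist",C(*q),.231,c))
print(onz("wrist",C(230,770),.231,c),onz("wrist",C(234,84),.131,c))
print(T[:3,3])
E
```

```text
[0.52619766 0.02603355 0.17685978] [[ 0.975 -0.222  0.014]
 [ 0.222  0.975 -0.005]
 [-0.012  0.008  1.   ]] 12.848487906115485
[[ 0.06402567 -0.10482979]
 [-0.02308352 -0.01638185]
 [ 0.54520521  0.5212143 ]
 [-0.63762128 -0.27052441]
 [ 1.46905929  0.15379902]
 [-1.39818325 -0.32201411]]
[ 0.53503155 -0.00969183  0.231     ]
[0.51989886 0.0563076  0.231     ] [ 0.53360604 -0.00851684  0.131     ]
[ 0.54326229 -0.0449746   0.34230792]
```

```bash
python3 - <<'E'
from h import *
import pickle
c=pickle.load(open("w1.pkl","rb"))
C=lambda u,v:((u+.5)/8-.5+280,(v+.5)/8-.5+110)
o=np.array([.5292,.0722]);a=np.radians(12.7);X=np.array([np.cos(a),np.sin(a)]);Y=np.array([-X[1],X[0]])
f=lambda P:(((P[:2]-o)@X*1e3).round(1),((P[:2]-o)@Y*1e3).round(1))
print("gold",f(onz("wrist",C(318,396),.028,c)),"ledges",f(onz("wrist",C(319,387),.020,c)))
print("gold ends",f(onz("wrist",C(320,320),.028,c)),f(onz("wrist",C(316,472),.028,c)))
print("block",f(np.array([.5291,.0677])))
# scene: gold in s4c /5+(280,130)
S=lambda u,v:((u+.5)/5-.5+280,(v+.5)/5-.5+130)
print("scene gold",[f(onz("scene",S(*q),.028)) for q in((272,402),(252,440))])
print("scene block",[f(onz("scene",S(*q),.062)) for q in((230,322),(330,340),(274,465),(203,440))])
print("tcp",f(np.array([.5263,.0264])))
print("plate in scene corner +55,-70:",f(onz("scene",S(308,552),.012)), "-55,-70",f(onz("scene",S(143,497),.012)),"55,180",f(onz("scene",S(441,255),.012)))
E
```

```text
gold (np.float64(-1.2), np.float64(-2.9)) ledges (np.float64(-1.5), np.float64(-3.7))
gold ends (np.float64(-1.4), np.float64(-19.5)) (np.float64(-0.9), np.float64(14.1))
block (np.float64(-1.1), np.float64(-4.4))
scene gold [(np.float64(0.6), np.float64(11.3)), (np.float64(-0.4), np.float64(-19.9))]
scene block [(np.float64(-37.9), np.float64(35.5)), (np.float64(24.5), np.float64(46.4)), (np.float64(25.9), np.float64(-52.5)), (np.float64(-20.1), np.float64(-52.3))]
tcp (np.float64(-12.9), np.float64(-44.0))
plate in scene corner +55,-70: (np.float64(57.4), np.float64(-72.5)) -55,-70 (np.float64(-50.5), np.float64(-74.7)) 55,180 (np.float64(57.6), np.float64(174.2))
```

Call:
{"api": "servo_tool", "payload": {
  "deltas": [
    [[10,1,22,0,0],[10,2,43,0,0],[10,2,43,-20,0],[10,2,43,-45,0],[10,2,43,-57,0]]
  ]
}}

```text
time: 8.45
tool_pos: [0.5274, 0.0664, 0.1601]
tool_rot: [0.002, 0.78, -0.625, -0.002]
contact_force: [-0.3, 0.6, -2.0]
gripper_width: 0.164
```

Call:
{"api": "servo_tool", "payload": {
  "deltas": [
    [[10,0,0,-2,0],[10,0,0,-5,0],[10,0,0,-8,0],[10,0,0,-11,0],[10,0,0,-11,0]]
  ]
}}

```text
time: 9.07
tool_pos: [0.5289, 0.0677, 0.1522]
tool_rot: [0.0, 0.781, -0.625, -0.0]
contact_force: [0.8, 0.4, -2.1]
gripper_width: 0.164
```

Call:
{"api": "servo_tool", "payload": {
  "deltas": [
    [[10,0,0,-2,0],[10,0,0,-4,0],[10,0,0,-5,0],[10,0,0,-5,0]]
  ]
}}

```text
time: 9.57
tool_pos: [0.5293, 0.068, 0.148]
tool_rot: [-0.001, 0.781, -0.625, 0.0]
contact_force: [-1.6, 2.1, 3.4]
gripper_width: 0.164
```

Call:
{"api": "servo_tool", "payload": {
  "deltas": [
    [[10,-1.2,1,0,0],[10,-1.2,1,-1,0],[10,-1.2,1,-2,0],[10,-1.2,1,-2,0]]
  ]
}}

```text
time: 10.07
tool_pos: [0.5285, 0.0688, 0.1469]
tool_rot: [-0.001, 0.781, -0.625, 0.0]
contact_force: [-1.0, 2.5, 6.2]
gripper_width: 0.165
```

Call:
{"api": "servo_tool", "payload": {
  "deltas": [
    [[10,-1,1.8,0,0],[10,-1,1.8,0,0],[10,-1,1.8,-1.5,0],[10,-1,1.8,-1.5,0]]
  ]
}}

```text
time: 10.58
tool_pos: [0.5278, 0.0704, 0.1441]
tool_rot: [-0.001, 0.781, -0.625, 0.001]
contact_force: [6.9, 1.6, -0.2]
gripper_width: 0.165
```

Call:
{"api": "servo_tool", "payload": {
  "deltas": [
    [[10,1.2,0.3,0,0],[10,1.2,0.3,-1.5,0],[10,1.2,0.3,-3,0],[10,1.2,0.3,-3,0]]
  ]
}}

```text
time: 11.08
tool_pos: [0.5282, 0.0708, 0.1404]
tool_rot: [-0.0, 0.781, -0.625, 0.0]
contact_force: [5.0, 1.1, -1.6]
gripper_width: 0.166
```

Call:
{"api": "servo_tool", "payload": {
  "deltas": [
    [[10,1.5,0.3,-1,0],[10,1.5,0.3,-3,0],[10,1.5,0.3,-5,0],[10,1.5,0.3,-5,0]]
  ]
}}

```text
time: 11.58
tool_pos: [0.5286, 0.071, 0.1348]
tool_rot: [0.001, 0.781, -0.625, -0.001]
contact_force: [1.9, 0.5, -3.5]
gripper_width: 0.162
```

Call:
{"api": "servo_tool", "payload": {
  "deltas": [
    [[10,0.7,0.2,-2,0],[10,0.7,0.2,-5,0],[10,0.7,0.2,-8,0],[10,0.7,0.2,-10,0],[10,0.7,0.2,-10,0]]
  ]
}}

```text
time: 12.2
tool_pos: [0.5299, 0.0712, 0.1255]
tool_rot: [0.0, 0.781, -0.625, -0.0]
contact_force: [-0.8, 0.2, -2.2]
gripper_width: 0.165
```

Call:
{"api": "servo_tool", "payload": {
  "deltas": [
    [[10,-0.3,0,-2,0],[10,-0.3,0,-4,0],[10,-0.3,0,-6,0],[10,-0.3,0,-7,0],[10,-0.3,0,-7,0]]
  ]
}}

```text
time: 12.82
tool_pos: [0.5298, 0.0712, 0.1186]
tool_rot: [0.0, 0.781, -0.625, -0.0]
contact_force: [-0.6, -0.5, -1.6]
gripper_width: 0.162
```

Call:
{"api": "servo_tool", "payload": {
  "deltas": [
    [[10,0,0,-1,0],[10,0,0,-2,0],[10,0,0,-3,0],[10,0,0,-3,0]]
  ]
}}

```text
time: 13.32
tool_pos: [0.5299, 0.0712, 0.1162]
tool_rot: [0.0, 0.781, -0.625, -0.0]
contact_force: [-2.1, 0.0, 1.5]
gripper_width: 0.166
```

Call:
{"api": "servo_tool", "payload": {
  "deltas": [
    [[10,-0.7,0,0.5,0],[10,-0.7,0,0.5,0],[30,-0.7,0,0.5,0],[30,-0.7,0,0.5,0],[40,-0.7,0,0.5,0]]
  ]
}}

```text
time: 13.95
tool_pos: [0.5294, 0.0712, 0.1166]
tool_rot: [-0.0, 0.781, -0.625, 0.0]
contact_force: [-0.5, -0.6, 0.5]
gripper_width: 0.466
```

Call:
{"api": "servo_tool", "payload": {
  "deltas": [
    [[45,0,0,0,0],[45,0,0,0,0],[45,0,0,0,0]]
  ]
}}

```text
time: 14.32
tool_pos: [0.5291, 0.0712, 0.1163]
tool_rot: [-0.0, 0.781, -0.625, 0.0]
contact_force: [-0.0, -0.4, -0.8]
gripper_width: 0.525
```

```bash
python3 - <<'E'
from h import *
import pickle
s=state();print(s["time"],s["tool_pos"],s["contact_force"],s["gripper_width"])
c=calibration("wrist");pickle.dump(c,open("w5.pkl","wb"));cv2.imwrite("pics/w5.png",grab_frame("wrist")[:,:,::-1])
cv2.imwrite("pics/s5.png",grab_frame("scene")[:,:,::-1])
cv2.imwrite("pics/d5.png",grab_frame("side")[:,:,::-1])
crop("pics/d5.png","pics/d5c.png",220,90,130,130,5)
crop("pics/s5.png","pics/s5c.png",280,110,130,130,5)
E
```

```text
14.325 [0.52913254 0.07119567 0.11628298] [-0.00629733 -0.37853785 -0.82288923] 0.5253661280641768
```

View pics/d5c.png

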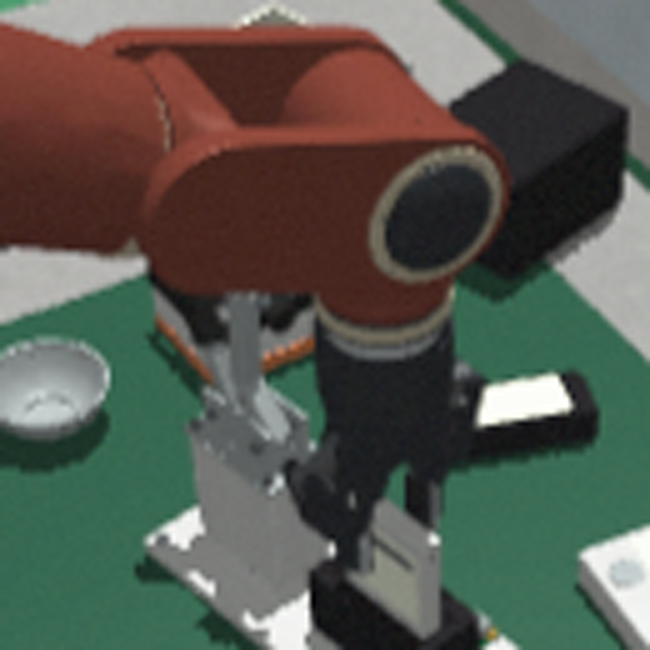

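View pics/s5c.png

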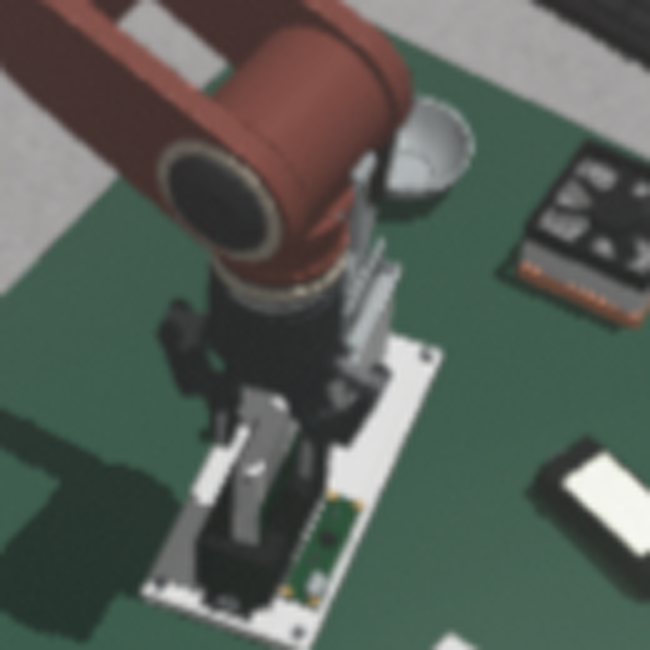

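View pics/w5.png

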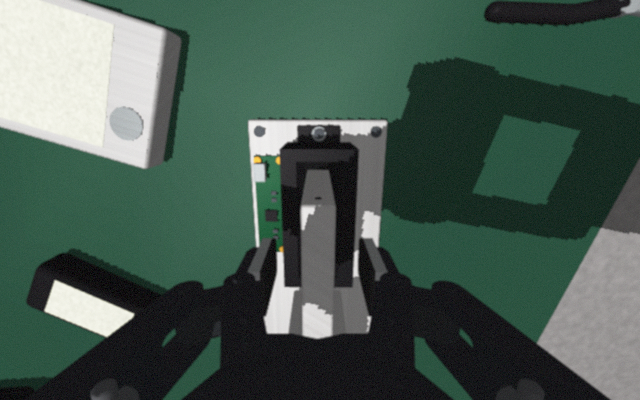

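Call:
{"api": "servo_tool", "payload": {
  "deltas": [
    [[45,0,0,10,0],[45,0,0,50,0],[45,0,0,110,0],[45,0,0,170,0],[45,0,0,230,0]]
  ]
}}

```text
time: 15.1
tool_pos: [0.5288, 0.0712, 0.3492]
tool_rot: [-0.0, 0.781, -0.625, 0.001]
contact_force: [1.0, 0.8, -0.1]
gripper_width: 0.526
```

Call:
{"api": "servo_tool", "payload": {
  "deltas": [
    [[20,0,0,0,1.7],[10,0,0,0,3.4],[0,0,0,0,5.1],[0,0,0,0,6.8],[0,0,0,0,8.5]]
  ]
}}

```text
time: 15.72
tool_pos: [0.5291, 0.0712, 0.3472]
tool_rot: [-0.0, 0.974, -0.225, 0.0]
contact_force: [-0.6, 0.4, -0.1]
gripper_width: -0.003
```

Call:
{"api": "servo_tool", "payload": {
  "deltas": [
    [[0,-7,31,0,1.7],[0,-14,62,0,3.4],[0,-21,93,0,5.1],[0,-28,124,0,6.8],[0,-34,150,0,8.5]]
  ]
}}

```text
time: 16.35
tool_pos: [0.4947, 0.2223, 0.3472]
tool_rot: [-0.0, 0.976, 0.217, 0.001]
contact_force: [0.7, -0.3, -0.4]
gripper_width: -0.001
```

Call:
{"api": "servo_tool", "payload": {
  "deltas": [
    [[0,0,0,0,1.7],[0,0,0,0,3.4],[0,0,0,0,5.1],[0,0,0,0,6.8],[0,0,0,0,8.5]]
  ]
}}

```text
time: 16.98
tool_pos: [0.4951, 0.2212, 0.3472]
tool_rot: [0.0, 0.788, 0.616, 0.0]
contact_force: [0.2, -0.1, -0.0]
gripper_width: -0.001
```

Call:
{"api": "servo_tool", "payload": {
  "deltas": [
    [[0,0,0,0,1.7],[0,0,0,0,3.4],[0,0,0,0,4.5],[0,0,0,0,4.5]]
  ]
}}

```text
time: 17.48
tool_pos: [0.4951, 0.2212, 0.3471]
tool_rot: [0.0, 0.625, 0.78, 0.0]
contact_force: [-0.3, 0.2, 0.4]
gripper_width: 0.0
```

```bash
python3 - <<'E'
from h import *
import pickle
s=state();print(s["time"],s["tool_pos"],s["tool_rot"],s["contact_force"],s["gripper_width"],s["joint_pos"])
c=calibration("wrist");pickle.dump(c,open("w6.pkl","wb"));cv2.imwrite("pics/w6.png",grab_frame("wrist")[:,:,::-1])
cv2.imwrite("pics/s6.png",grab_frame("scene")[:,:,::-1])
cv2.imwrite("pics/d6.png",grab_frame("side")[:,:,::-1])
crop("pics/d6.png","pics/d6c.png",210,70,140,130,5)
crop("pics/s6.png","pics/s6c.png",280,90,130,150,5)
E
```

```text
17.475 [0.49511062 0.2212143  0.34706921] [2.53378801e-04 6.25334668e-01 7.80356558e-01 3.63181297e-04] [-0.27483806  0.16723095  0.36570215] 0.00010443949259937166 [ 2.82926728e-01 -1.84962066e-01  1.68047652e+00  2.79954685e-06
  1.64519254e+00  6.32514163e-02]
```

View pics/w6.png

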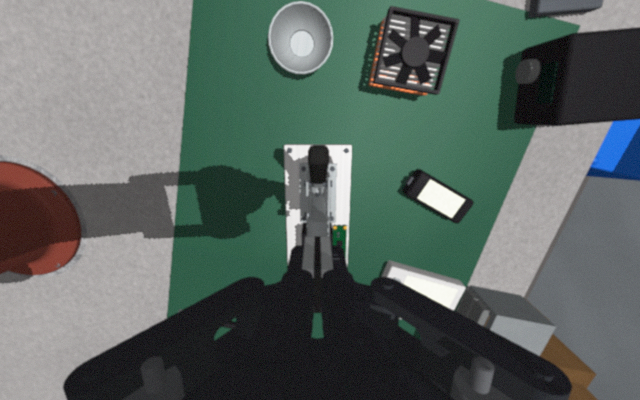

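View pics/d6c.png

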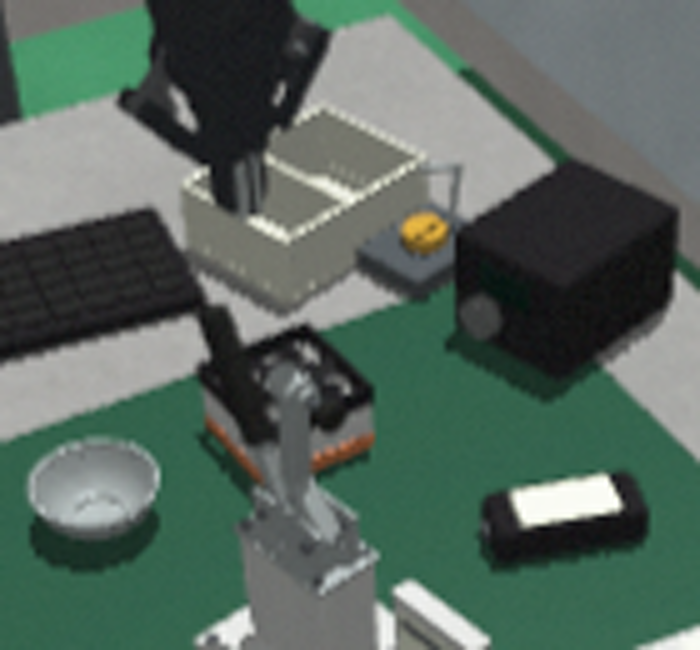

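View pics/s6c.png

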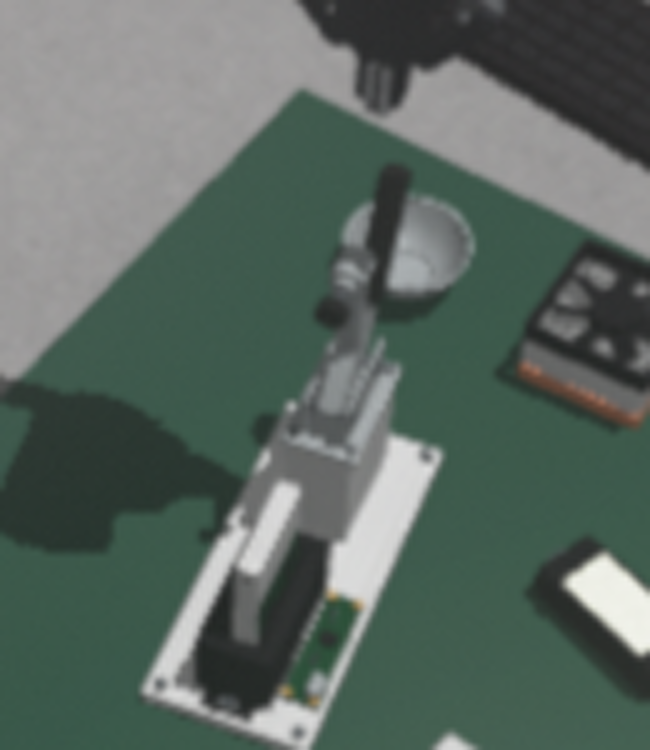

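```bash
python3 - <<'E'
from h import *
o=np.array([.5292,.0722]);a=np.radians(12.7);X=np.array([np.cos(a),np.sin(a)]);Y=np.array([-X[1],X[0]])
f=lambda P:(((P[:2]-o)@X*1e3).round(1),((P[:2]-o)@Y*1e3).round(1),(P[2]*1e3).round(1))
g=lambda s,d:tri([ray("scene",(s[0]/5+280-.4,s[1]/5+90-.4)),ray("side",(d[0]/5+210-.4,d[1]/5+70-.4))])
for t,s,d in(("handle end",(397,170),(213,312)),("tip",(345,268),(285,375)),("drive top N",(289,485),(400,590))):
    P,e=g(s,d);print(t,f(P),e)
s=np.array([.4951,.2212,.3471]);print("tcp",f(s))
print("drive top ring scene z=.128",[f(onz("scene",(u/5+280-.4,v/5+90-.4),.128)) for u,v in((276,480),(301,488),(262,575),(238,570))])
E
```

```text
handle end (np.float64(1.7), np.float64(197.2), np.float64(233.5)) [np.float64(0.0007795322896603959), np.float64(0.000779532289660604)]
tip (np.float64(-2.5), np.float64(122.3), np.float64(227.4)) [np.float64(0.003332670595666418), np.float64(0.00333267059566653)]
drive top N (np.float64(-0.3), np.float64(34.2), np.float64(119.9)) [np.float64(0.0006094892041083218), np.float64(0.0006094892041084683)]
tcp (np.float64(-0.5), np.float64(152.9), np.float64(347.1))
drive top ring scene z=.128 [(np.float64(-7.0), np.float64(29.6), np.float64(128.0)), (np.float64(8.9), np.float64(29.8), np.float64(128.0)), (np.float64(10.6), np.float64(-37.8), np.float64(128.0)), (np.float64(-3.6), np.float64(-39.8), np.float64(128.0))]
```

```bash
python3 - <<'E'
from h import *
import pickle
crop("pics/w6.png","pics/w6c.png",270,130,95,130,6)
c=pickle.load(open("w6.pkl","rb"));o=np.array([.5292,.0722]);a=np.radians(12.7);X=np.array([np.cos(a),np.sin(a)]);Y=np.array([-X[1],X[0]])
for y,z in((195,.240),(185,.218),(142.5,.122),(100,.122),(100,.222),(122,.227),(70,.21)):
    p=proj("wrist",[*(o+Y*y/1e3),z],c);print(y,z,p.round(1),((p-[270,130]+.5)*6-.5).round())
E
```

```text
195 0.24 [317.1 154.7] [285. 151.]
185 0.218 [317.1 162.4] [285. 197.]
142.5 0.122 [317.2 183.1] [285. 321.]
100 0.122 [317.2 214.6] [286. 510.]
100 0.222 [317.3 249.6] [286. 720.]
122 0.227 [317.3 230.8] [286. 608.]
70 0.21 [317.4 270.2] [287. 844.]
```

View pics/w6c.png

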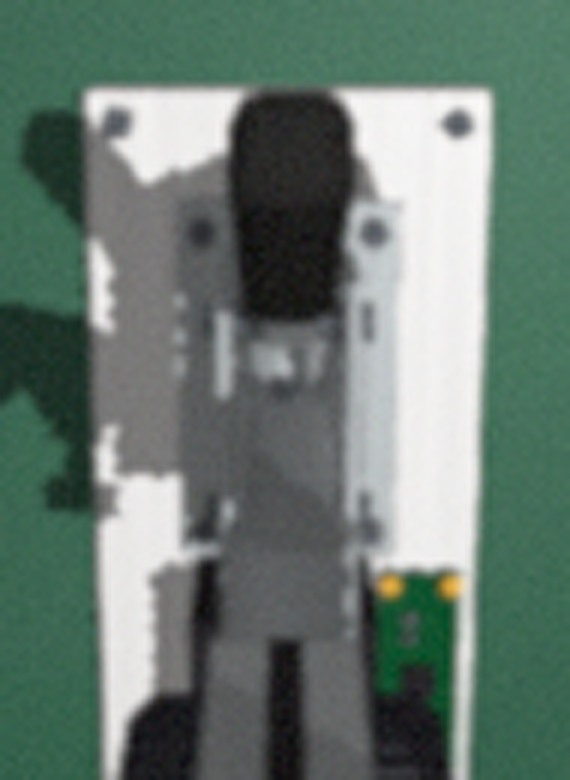

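Call:
{"api": "servo_tool", "payload": {
  "deltas": [
    [[0,0,2,-40,0],[0,0,2,-80,0],[0,0,2,-104,0],[0,0,2,-104,0]]
  ]
}}

```text
time: 18.12
tool_pos: [0.4938, 0.2228, 0.2398]
tool_rot: [-0.001, 0.625, 0.781, -0.002]
contact_force: [-0.3, -0.4, 0.4]
gripper_width: -0.004
```

Call:
{"api": "servo_tool", "payload": {
  "deltas": [
    [[0,-1,4,0,0],[0,-2,8,0,0],[0,-2.7,12,0,0],[0,-2.7,12,0,0]]
  ]
}}

```text
time: 18.62
tool_pos: [0.4926, 0.2356, 0.2429]
tool_rot: [0.0, 0.625, 0.781, 0.0]
contact_force: [0.9, -0.4, -0.4]
gripper_width: 0.002
```

Call:
{"api": "servo_tool", "payload": {
  "deltas": [
    [[0,-1.2,5,-2,0],[0,-2.4,10,-5,0],[0,-3.6,15.5,-8,0],[0,-4.6,20.5,-11,0],[0,-4.6,20.5,-11,0]]
  ]
}}

```text
time: 19.25
tool_pos: [0.4871, 0.2561, 0.2302]
tool_rot: [-0.001, 0.625, 0.781, -0.001]
contact_force: [-0.1, 0.6, -1.2]
gripper_width: -0.001
```

```bash
python3 - <<'E'
from h import *
cv2.imwrite("pics/d7.png",grab_frame("side")[:,:,::-1])
crop("pics/d7.png","pics/d7c.png",210,70,140,130,5)
E
```

```text
(no output)
```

View pics/d7c.png

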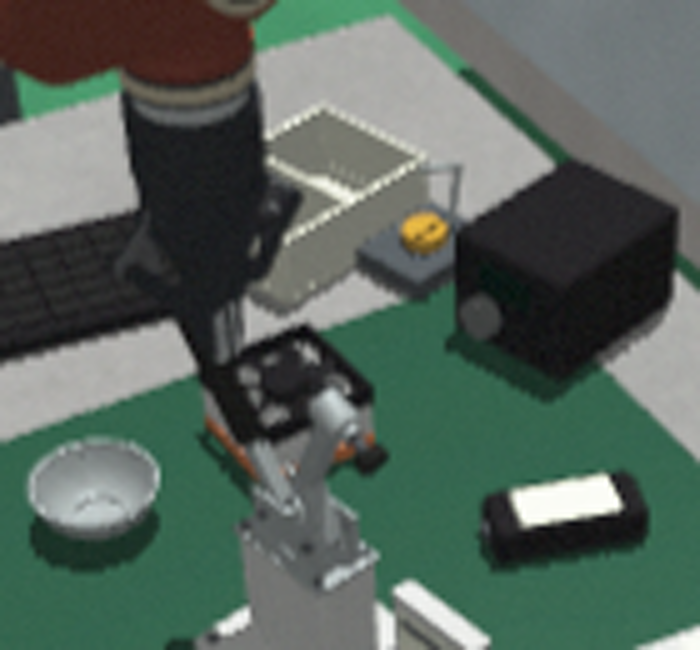

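Call:
{"api": "servo_tool", "payload": {
  "deltas": [
    [[0,-2,8,-6,0],[0,-3.7,16.5,-12.4,0],[0,-5.3,23.5,-20,0],[0,-6.8,30,-28,0],[0,-6.8,30,-28,0]]
  ]
}}

```text
time: 19.92
tool_pos: [0.4802, 0.2862, 0.2018]
tool_rot: [-0.001, 0.624, 0.781, -0.001]
contact_force: [-0.2, -0.1, -0.2]
gripper_width: 0.001
```

Call:
{"api": "servo_tool", "payload": {
  "deltas": [
    [[0,-1,4,-6,0],[0,-1.8,8,-13,0],[0,-1.8,8,-13,0]]
  ]
}}

```text
time: 20.3
tool_pos: [0.4787, 0.2938, 0.1893]
tool_rot: [-0.0, 0.625, 0.781, -0.001]
contact_force: [-0.2, 0.1, -0.2]
gripper_width: 0.001
```

Call:
{"api": "servo_tool", "payload": {
  "deltas": [
    [[0,-0.5,2,-4,0],[0,-1,4,-8,0],[0,-1.4,6,-13,0],[0,-1.4,6,-13,0]]
  ]
}}

```text
time: 20.8
tool_pos: [0.4781, 0.2998, 0.1772]
tool_rot: [0.0, 0.625, 0.781, 0.0]
contact_force: [0.4, -1.0, 1.9]
gripper_width: -0.003
```

Call:
{"api": "servo_tool", "payload": {
  "deltas": [
    [[0,-0.3,1,-4,0],[0,-0.5,2,-8,0],[0,-0.7,3,-12,0],[0,-0.7,3,-12,0]]
  ]
}}

```text
time: 21.3
tool_pos: [0.4772, 0.3032, 0.1651]
tool_rot: [-0.0, 0.625, 0.781, 0.001]
contact_force: [0.9, 0.2, 2.1]
gripper_width: 0.001
```

```bash
python3 - <<'E'
from h import *
cv2.imwrite("pics/d8.png",grab_frame("side")[:,:,::-1])
crop("pics/d8.png","pics/d8c.png",210,100,140,130,5)
E
```

```text
(no output)
```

View pics/d8c.png

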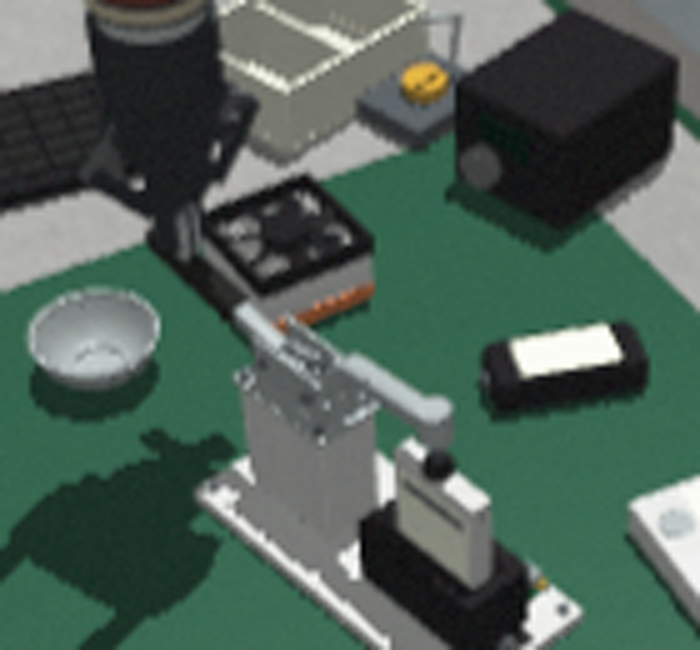

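Call:
{"api": "servo_tool", "payload": {
  "deltas": [
    [[0,0,0,-2,0],[0,0,0,-4,0],[0,0,0,-6,0],[0,0,0,-6,0]]
  ]
}}

```text
time: 21.85
tool_pos: [0.4769, 0.3024, 0.1587]
tool_rot: [-0.0, 0.625, 0.781, -0.0]
contact_force: [-0.2, 0.5, 1.9]
gripper_width: 0.001
```

Call:
{"api": "servo_tool", "payload": {
  "deltas": [
    [[0,0,0,-1.5,0],[0,0,0,-3,0],[0,0,0,-4.5,0],[0,0,0,-4.5,0]]
  ]
}}

```text
time: 22.35
tool_pos: [0.477, 0.3025, 0.1549]
tool_rot: [-0.0, 0.625, 0.781, -0.0]
contact_force: [-0.9, 0.2, 4.6]
gripper_width: -0.001
```

Call:
{"api": "servo_tool", "payload": {
  "deltas": [
    [[0,0,0,-1,0],[0,0,0,-2,0],[0,0,0,-2,0]]
  ]
}}

```text
time: 22.72
tool_pos: [0.4771, 0.3026, 0.1547]
tool_rot: [0.0, 0.625, 0.781, -0.0]
contact_force: [-5.0, -2.4, 12.2]
gripper_width: -0.001
```

Call:
{"api": "servo_tool", "payload": {
  "deltas": [
    [[0,0,0,-1,0],[0,0,0,-2,0],[0,0,0,-2,0]]
  ]
}}

```text
time: 23.1
tool_pos: [0.4772, 0.3026, 0.1546]
tool_rot: [0.0, 0.625, 0.781, -0.0]
contact_force: [-9.8, -4.1, 19.3]
gripper_width: -0.002
```

Call:
{"api": "servo_tool", "payload": {
  "deltas": [
    [[0,0,0,4,0],[0,0,0,8,0],[0,0,0,25,0],[0,0,0,60,0],[0,0,0,110,0]]
  ]
}}

```text
time: 23.72
tool_pos: [0.4763, 0.3022, 0.2606]
tool_rot: [-0.001, 0.625, 0.781, -0.002]
contact_force: [0.9, 0.1, 0.2]
gripper_width: -0.002
```

Call:
{"api": "servo_tool", "payload": {
  "deltas": [
    [[0,-20,20,40,0],[0,-40,40,80,0],[0,-40,40,80,0],[0,-40,40,80,0]]
  ]
}}

```text
time: 24.22
tool_pos: [0.4371, 0.3425, 0.3407]
tool_rot: [0.0, 0.625, 0.781, -0.0]
contact_force: [-0.5, 0.4, 0.4]
gripper_width: 0.0
```

```bash
python3 - <<'E'
from h import *
import pickle
s=state();print(s["time"],s["tool_pos"],s["contact_force"])
cv2.imwrite("pics/d9.png",grab_frame("side")[:,:,::-1])
c=calibration("wrist");pickle.dump(c,open("w9.pkl","wb"));cv2.imwrite("pics/w9.png",grab_frame("wrist")[:,:,::-1])
cv2.imwrite("pics/s9.png",grab_frame("scene")[:,:,::-1])
crop("pics/d9.png","pics/d9c.png",210,110,140,130,5)
crop("pics/s9.png","pics/s9c.png",280,100,130,150,5)
E
```

```text
24.225 [0.43706543 0.34253822 0.34065634] [-0.53987365  0.40919457  0.43299019]
```

View pics/d9c.png

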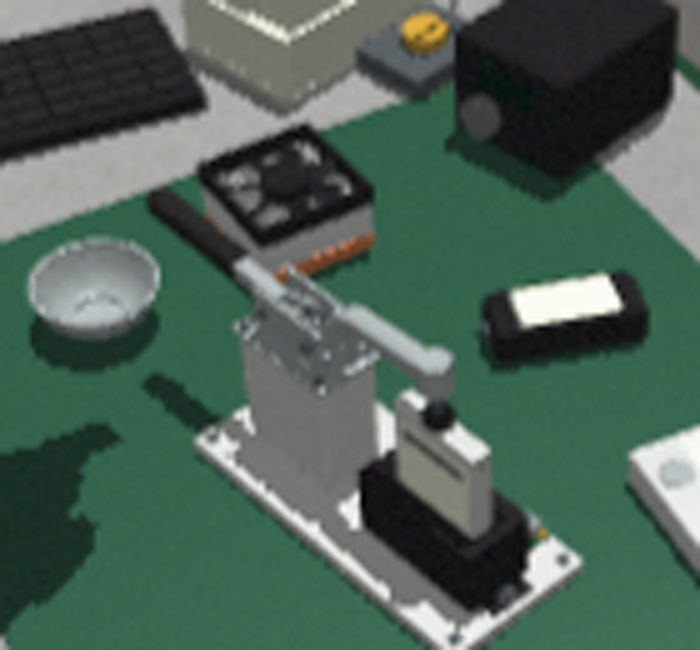

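View pics/s9c.png

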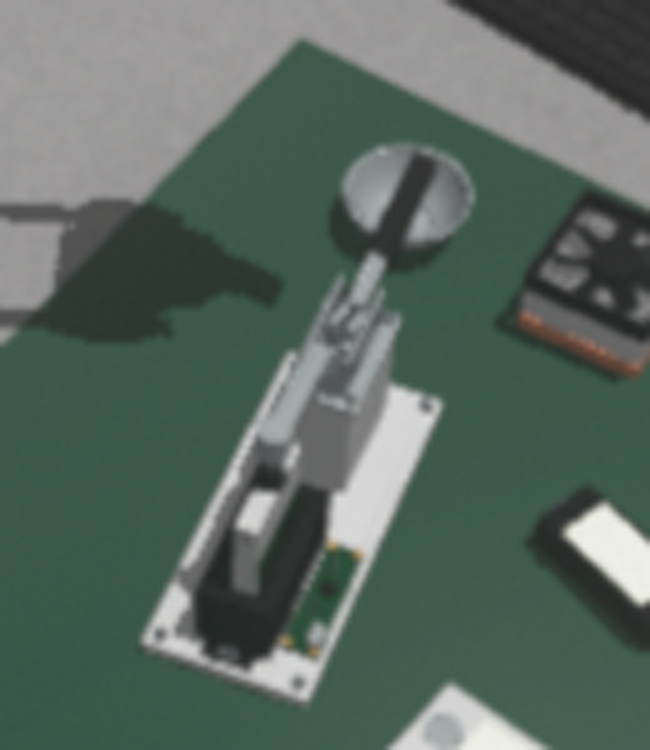

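```bash
python3 - <<'E'
from h import *
o=np.array([.5292,.0722]);a=np.radians(12.7);X=np.array([np.cos(a),np.sin(a)]);Y=np.array([-X[1],X[0]])
f=lambda P:(((P[:2]-o)@X*1e3).round(1),((P[:2]-o)@Y*1e3).round(1),(P[2]*1e3).round(1))
g=lambda s,d:tri([ray("scene",(s[0]/5+280-.4,s[1]/5+100-.4)),ray("side",(d[0]/5+210-.4,d[1]/5+110-.4))])
for t,s,d in(("handle end",(424,156),(157,202)),("drive top S+x",(259,531),(490,462))):
    P,e=g(s,d);print(t,f(P),e)
b=cv2.imread("pics/d8.png");
# handle before/after at scene
print(job_done())
E
```

```text
handle end (np.float64(0.6), np.float64(274.0), np.float64(123.8)) [np.float64(0.0037222727107407627), np.float64(0.0037222727107407254)]
drive top S+x (np.float64(6.5), np.float64(-33.5), np.float64(107.8)) [np.float64(0.003594440870008498), np.float64(0.003594440870008546)]
the job is handed in; nothing more can be done
None
```

I took the drive out of the rack's middle slot and felt it into the well, whose slot sat a few mm off nominal. I let it go on the sprung plug, pushed the handle over with shut fingers to its stop, and backed away. The job was handed in at about 24 s.

**Forces:** Easing the drive in took about 8 N at most, and the plug took up the load at about the expected height. Pressing the handle onto its stop read about 19 N vertically (22 N in all), and the tool stopped moving there.

**Last checks:**
- After I let go, the handle stayed down nearly level. I measured its end at 274 mm along the fixture and 124 mm up, against about 272 and 128 expected.
- The clamp pad sits on the drive's top edge and the arm is clear, with contact force near zero.
- Three checks were weaker:
  - The final two-view reading of the drive's top gave 108 mm instead of 120 mm. It had a 3.6 mm ray mismatch from hand-picked corners, so I did not rely on it.
  - That the drive is fully home therefore rests on the clamp lying locked on its stop and on how it looks in the pictures, not on a measured height.
  - I did not measure the handle angle directly.
- Nothing else looked displaced in the close-up views of the fixture. I did not check the bystanders outside those views again at the end.

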